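# Hold the drying crate's gate open

### The job

Open the plywood drying crate so that I can take out the plaster rosettes: squeeze its two catches fully home one after the other, first the one nearer the gate's hinge, then the other, and only then swing the gate out past the detent, until it stands wide open, about square to the crate. A spring pulls it shut, so finish while still holding the gate there, at rest, with the gripper; leave everything else on the bench and in the crate where it is.

Things in the scene. Friction and masses are not known exactly. Their poses are not given: they have to be found in the camera images.
- crate: Plywood drying crate fixed to the bench, 240 wide (y), 195 deep, 140 mm high. Origin on the bench under the middle of its front opening; x points into it, y to the gate's hinge side, z up. A header beam over the opening, top 140 mm, carries both catches (3 mm base plates). A 12 mm thick sill reaches 130 mm out in front, under the gate's sweep. The gate's outside faces the robot.
- catch_a (a joint): Catch nearer the hinge, m: 0 hooked, 0.012 fully home. Two upright steel tabs side by side along the crate's y; squeezing them together slides the hinge-side tab towards the other, fixed one (about 4 N of friction; it stays where it is left). 38 mm over their outer faces at rest, 26 mm fully home. It frees the gate from 0.0085 on and counts as squeezed above 0.0095.
- catch_b (a joint): The other catch, nearer the gate's free end: the same in every respect, 88 mm from the first along the crate's y.
- catch_a_squeeze (a point): Point to centre a squeeze of catch_a on: middle of its tabs when fully home, 183 mm above the bench, fixed to the crate, 23 mm behind its opening. At rest the movable tab's outer face is 25 mm from it (hinge side), the fixed tab's 13 mm (other side). Tabs: 22 mm wide along crate x, 5 mm thick, tops at 200 mm, fingers have room above z = 155 mm.
- catch_b_squeeze (a point): The same point of catch_b.
- gate (a joint): Slatted wooden gate, upright hinge, rad: 0 shut, grows as its free end swings out towards the robot (clockwise from above), 1.57 square to the crate, stop 1.75. A weak spring pulls it shut (about 1 N at the post when wide). From 0.6 to 1.0 it rides over a sprung dome on the sill, the detent (3 to 6 N at the post); let go beyond, it rests against the dome at about 1.0.
- gate_post (a point): On the axis of the upright round wooden grip post near the gate's free end, 187 mm above the bench; moves with the gate. Post 18 mm across, top 210 mm above the bench, may turn in the fingers. Fingers have room above z = 165 mm (gate's top 135 mm, two steel keepers on it to 161 mm).
- gate_hinge (a point): Point on the gate's upright hinge axis, at the height of gate_post; the post goes round it at 176 mm radius.
- rosette_1: Bystander, not to be disturbed: cast plaster rosette, disc 72 mm across, 29 mm high, lying in the crate.
- rosette_2: Bystander, not to be disturbed: a second such plaster rosette in the crate.
- jar: Bystander, not to be disturbed: glass jar, 64 mm across, 85 mm high, beside the crate on the side away from the hinge (about 0.22 m from the crate's middle).
- tin: Bystander, not to be disturbed: small paper-labelled tin, 60 mm across, 75 mm high, beside the crate on the hinge side (about 0.22 m from its middle).
- pot: Bystander, not to be disturbed: white enamel pot, 130 mm across, 80 mm high.
- mug: Bystander, not to be disturbed: white mug, 76 mm across, 85 mm high.
- brush: Bystander, not to be disturbed: brush lying on the bench nearer the robot.
- mallet: Bystander, not to be disturbed: hammer lying on the bench nearer the robot.

How it is judged (in metres and radians):
On the way, in this order (a step that is already met when the one before it is completed fails the run):
1. the catch nearer the hinge is squeezed home, the other still hooked (value of joint catch_a above 0.0095 m and value of joint catch_b below 0.006 m), for 0.2 s.
2. the second catch is squeezed home too, the gate still shut (value of joint each of catch_a, catch_b above 0.0095 m and value of joint gate below 0.2 rad), for 0.2 s.
3. the gate has been swung past its detent (value of joint each of catch_a, catch_b above 0.0095 m and value of joint gate above 1.05 rad).
4. the gate is held wide by the gripper (value of joint each of catch_a, catch_b above 0.0095 m and value of joint gate above 1.3 rad and contact force between the fingers and gate above 0.3 N), for 0.2 s.
At the end, for the whole second after the job is handed in: Both catches are still squeezed (above 9.5 mm of 12), the gate stands more than 1.3 rad open and still (under 0.1 rad/s), the gripper's fingers bear on it with more than 0.3 N, and no bystander is more than 40 mm from its start (all of step 4 and velocity of joint gate between -0.1 and 0.1 rad/s and distance of each of rosette_1, rosette_2, jar, tin, pot, mug, brush, mallet from where it was at the start of the episode below 0.04 m); the arm keeps its last pose, push and grip.
It fails at once if the second catch is squeezed (over 6 mm) while the first is still hooked (value of joint catch_b above 0.006 m and value of joint catch_a below 0.0085 m).
It fails at once if a bystander is moved by more than 40 mm (distance of any of rosette_1, rosette_2, jar, tin, pot, mug, brush, mallet from where it was at the start of the episode above 0.04 m).
It also fails if it takes over 53 s, if anything falls off the work surface, if the arm or the gripper's body presses on something with over 40 N, if the wrist force passes 120 N, or if a joint passes its speed limit or range.

### The arm

A 6-joint arm with a two-finger parallel gripper is mounted at the origin on the work surface. World frame = base frame: x ahead of the robot, y to its left, z up, the work surface at z = 0. Lengths are in m, angles in degrees, forces in N, time in s.
With the tool pointing down it reaches from about 0.275 to 0.975 m from the base axis. Payload 8.4 kg.
Tool frame: the origin (TCP) lies on the centre line of the jaws, within the pads' length; the fingertips stand 25 mm ahead of it and the grasp point (between the pads) lies 6 mm ahead of it; z points along the fingers, y is the line along which they close (so a half turn about z gives the same grasp; the last joint's range is limited). The gripper opens to 92 mm and grips with 3 to 60 N. Pads are 20 mm wide; open, the fingers measure 128 mm over their backs; the gripper's body (75 mm by 189 mm) begins 69 mm behind the grasp point.
Start: joints at [67.242, 20.225, 93.587, -0, 66.188, -0.138], TCP at [0.24, 0.577, 0.24] pointing down, gripper open.
Joint ranges: [-150.9, 150.9], [-52.94, 120.26], [3.33, 152.33], [-74.26, 254.26], [0, 154.13], [-172.89, 172.89]. Speed limits (degrees/s): [127.2, 127.2, 159.86, 180, 180, 180].

### API

Orientations are given as [roll, pitch, yaw] about the fixed x, y, z axes, in that order (R = Rz(yaw) Ry(pitch) Rx(roll)).
In Python, from cell import monitor, read_camera, job gives the robot as it stands.
- The arm moves only by the tool play_rows, never from a script. Its argument "deltas" is a list of rows, each a list of 3 entries, a list of its own where there are three numbers: the shift along the tool's x, y, z in mm, then the turn, a rotation vector about the tool's x, y, z in degrees, then the finger opening in mm, from 0 to 91.9. A call has exactly 8 rows; each row shifts and turns the commanded pose from where the row before left it, along the tool's axes as they then stand; what a row does not reach is not made up. A row lasts 1/8 s, in which the tool goes at most 62.5 mm and 10.7 degrees, less where a joint would pass 70% of its speed; a pose out of reach is approached as far as the arm can. A call is refused whole if a number of a shift passes 62.5 or a number of a turn 10.7, either way. A call with a gripper value outside its range is refused whole. The fingers move at their own pace and stop on an object; the grip force is fixed at half the most. Time passes only in rows, so rows that do not move let the fingers close, or fill a call up. It gives the time, the measured TCP pose, the force, the opening and the grip force at its end, in the units of the state.
- monitor.sense(): the state, without advancing time (a new reading comes with each control period).
- read_camera(name): name is "side" or "top" or "wrist"; returns a dict with "image" (400x640x3 uint8, red, green, blue), "z_map" (400x640 float32, m along the optical axis (not along the pixel's ray), 0 where there is no reading), "fx", "fy", "cx", "cy" (pixels), "extrinsics" (4x4, takes a point from world to camera coordinates). Camera axes: x right, y down, z forward; pixel columns grow to the right and rows downward; lengths in m; the calibration is good to about 2 mm. A picture is of the moment at which its call begins.
- job.sign_off(): hands the job in; it is judged then, once.
The state is a dict: "time_s": time; "joints": joint angles; "qvel": joint speeds; "tau": joint torques, N m; "tool_pos": TCP position; "tool_rot": TCP orientation; "force": force on the tool from outside, world axes, zero at the start; "moment": the same for the moment, N m; "finger_gap": finger opening in m; "grasp_force": force on a finger pad.
Only numpy, scipy, OpenCV 4.12 (cv2) and the standard library are available. Lean on these libraries where they do the work, as an engineer would, in place of code of your own. Each camera call takes 0.05 s, during which the arm holds its last target. There are 200 camera calls.

## Working session

There is one attempt and no reset: what is moved stays moved. The work goes in short steps, Python scripts to look and compute and a tool call to move; the robot and the scene stay as the last step left them, time stands still between calls to the robot, and variables do not carry over. Pictures are saved under pics/ and viewed, at most 10 in all, crops included, and the job is handed in when it is done.

Besides the shell and the picture viewer there is one more tool, called in YAML: its name, and indented under it one key for each argument. play_rows: Moves the arm, as the interface text tells. Its arguments: {"type":"object","properties":{"deltas":{"type":"array"}},"required":["deltas"]}

```bash
mkdir -p pics; cat > h.py <<'E'
import numpy as np, cv2
from cell import monitor, read_camera, job
def grab(n,f=None):
    c=read_camera(n)
    if f: cv2.imwrite('pics/'+f,c['image'][:,:,::-1])
    return c
def world(c):
    z=c['z_map']; v,u=np.mgrid[:z.shape[0],:z.shape[1]]
    p=np.stack([(u-c['cx'])*z/c['fx'],(v-c['cy'])*z/c['fy'],z],-1)
    E=np.array(c['extrinsics']); w=(p-E[:3,3])@E[:3,:3]
    w[z==0]=np.nan
    return w
E
python3 - <<'E'
from h import *
for n in('top','side'):
    c=grab(n,n+'1.png'); np.savez(n+'1.npz',w=world(c)); print(n,np.round(c['extrinsics'],3).tolist(),c['fx'])
print(monitor.sense())
E
```

```text
top [[-0.013, -1.0, 0.001, 0.011], [-0.998, 0.013, -0.06, 0.585], [0.06, -0.002, -0.998, 1.329], [0.0, 0.0, 0.0, 1.0]] 377.8922247550141
side [[-0.999, -0.044, -0.015, 0.572], [-0.018, 0.67, -0.742, 0.089], [0.043, -0.741, -0.67, 1.128], [0.0, 0.0, 0.0, 1.0]] 384.25715729964594
{'time_s': 0.1, 'joints': array([ 6.72427961e+01,  2.02568767e+01,  9.36242985e+01, -8.04545280e-04,
        6.61876730e+01, -1.37834321e-01]), 'qvel': array([-0.01809493,  0.12909336, -0.13444587,  0.00755302,  0.0063515 ,
       -0.05825771]), 'tau': array([-1.89816907e-03, -5.94903374e+01, -3.34931052e+01,  6.97570620e-02,
        1.81423448e-02,  3.12769237e-05]), 'tool_pos': array([0.24022877, 0.57654529, 0.2389605 ]), 'tool_rot': array([-1.79931150e+02,  5.70038262e-04,  1.57380956e+02]), 'force': array([-0.18965064, -0.29916868, -0.14269631]), 'moment': array([-0.01651039,  0.02851725, -0.01559552]), 'grasp_force': 0.0, 'finger_gap': 0.09213083917353597}
```

View pics/top1.png

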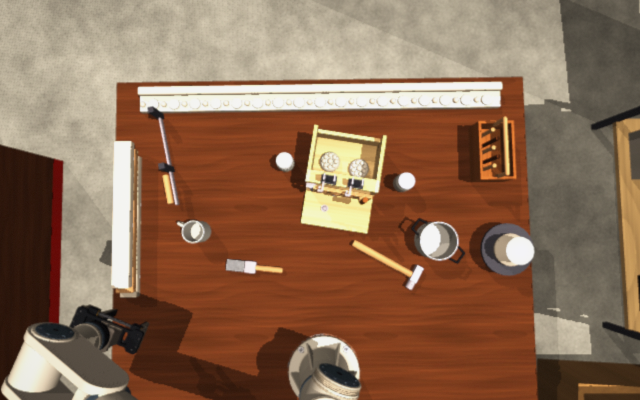

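View pics/side1.png

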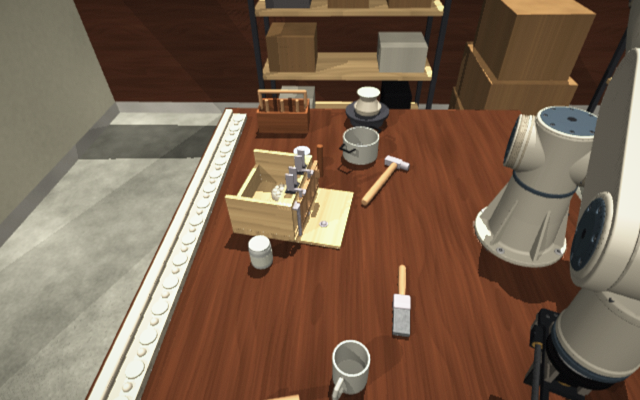

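The top view shows the crate at about (345,165), with the opening towards the robot. Both catches sit near (328,182) and (355,184), and the brown post is at (364,200). The side view agrees, so the hinge is on the left (+y).

```bash
python3 - <<'E'
from h import *
im=cv2.imread('pics/top1.png')[115:240,285:420]
cv2.imwrite('pics/crop1.png',cv2.resize(im,None,fx=4.4,fy=4.4,interpolation=cv2.INTER_CUBIC))
w=np.load('top1.npz')['w']; 
cr=np.zeros(w.shape[:2],bool); cr[115:240,285:420]=1
print('z map rows 174-206'); 
for v in range(170,208,2): print(v,[int(1000*w[v,u,2]) if w[v,u,2]==w[v,u,2] else -1 for u in range(302,386,3)])
for n in('top','side'):
    w=np.load(n+'1.npz')['w']; P=w[(np.abs(w[...,0]-.6)<.25)&(np.abs(w[...,1])<.2)]
    Q=P[(P[:,2]>.175)&(P[:,2]<.22)]
    print(n,len(Q))
    from scipy.cluster.hierarchy import fcluster,linkage
    l=fcluster(linkage(Q[:,:2]),.009,'distance')
    for k in set(l):
        q=Q[l==k]
        if len(q)>2: print(len(q),q.mean(0).round(3),q.min(0).round(3),q.max(0).round(3))
    S=P[(P[:,2]>.005)&(P[:,2]<.018)]
    if n=='top':
        print('sill',cv2.minAreaRect((S[:,:2]*1000).astype(np.float32)))
        T=P[(P[:,2]>.13)&(P[:,2]<.147)]; print('rim',cv2.minAreaRect((T[:,:2]*1000).astype(np.float32)))
E
```

```text
z map rows 174-206
170 [-5, 1, 139, 136, 136, 143, 17, 21, 29, 28, 30, 23, 22, 20, 19, 21, 35, 51, 42, 42, 47, 47, 33, 18, 55, 139, 141, -2]
172 [-3, -2, 137, 137, 139, 142, 142, 143, 136, 136, 21, 21, 20, 18, 19, 18, 32, 33, 40, 38, 44, 37, 23, 16, 65, 139, 144, 1]
174 [2, 2, 140, 137, 139, 139, 139, 196, 142, 135, 135, 200, 140, 141, 21, 20, 25, 38, 43, 47, 39, 31, 22, 18, 75, 138, 137, 0]
176 [-1, -3, 140, 142, 139, 139, 138, 202, 140, 143, 141, 144, 140, 142, 140, 140, 139, 139, 32, 37, 34, 18, 18, 16, 79, 140, 3, 1]
178 [3, -3, 135, 137, 137, 141, 137, 198, 146, 150, 143, 145, 137, 147, 136, 142, 140, 199, 139, 142, 144, 138, 138, 20, 94, 133, -1, 2]
180 [1, 137, 144, 136, 138, 144, 139, 175, 142, 145, 144, 139, 140, 135, 137, 140, 144, 141, 139, 142, 199, 138, 139, 140, 138, 144, -1, -1]
182 [1, 0, 115, 21, 136, 138, 143, 148, 139, 141, 144, 143, 139, 144, 140, 138, 159, 143, 144, 146, 202, 141, 139, 140, 140, 136, -1, 1]
184 [2, 0, 127, 129, 132, 21, 20, 152, 130, 143, 138, 143, 137, 140, 141, 146, 163, 139, 144, 143, 201, 140, 140, 139, 144, 135, 4, -6]
186 [4, -1, 132, 130, 
[... 1536 characters left out ...]
 [ 0.639 -0.101  0.183] [ 0.659 -0.094  0.202]
16 [ 0.643 -0.128  0.195] [ 0.634 -0.132  0.175] [ 0.653 -0.124  0.203]
sill ((600.213134765625, -0.0129852294921875), (498.6394348144531, 399.80023193359375), 0.030071990564465523)
rim ((707.42724609375, -75.20606994628906), (258.7173767089844, 209.20643615722656), 73.2957763671875)
side 302
60 [ 0.657 -0.039  0.188] [ 0.646 -0.044  0.175] [ 0.668 -0.034  0.2  ]
63 [ 0.662 -0.007  0.188] [ 0.652 -0.011  0.176] [ 0.674 -0.002  0.2  ]
72 [ 0.587 -0.128  0.195] [ 0.579 -0.14   0.175] [ 0.594 -0.122  0.21 ]
53 [ 0.642 -0.125  0.189] [ 0.632 -0.132  0.177] [ 0.653 -0.12   0.2  ]
54 [ 0.648 -0.095  0.188] [ 0.637 -0.101  0.176] [ 0.659 -0.091  0.201]
```

View pics/crop1.png

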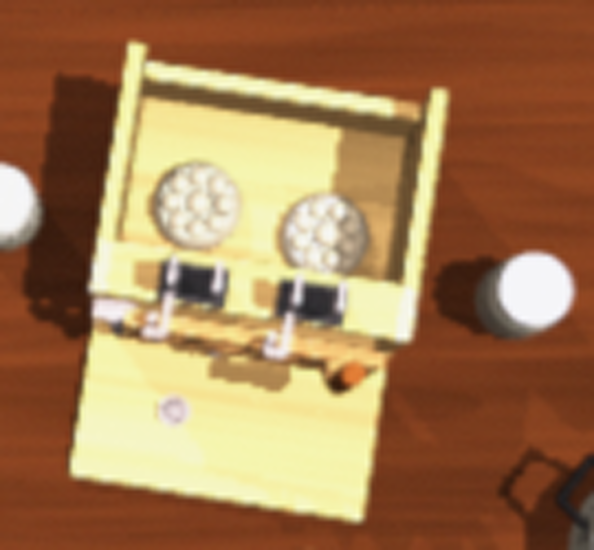

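play_rows:
  deltas:
    - [[0,0,-40],[0,0,-6.6],91]
    - [[0,0,-40],[0,0,-6.7],91]
    - [[-36.5,-38,0],[0,0,0],91]
    - [[-36.5,-38,0],[0,0,0],91]
    - [[-36.5,-38,0],[0,0,0],91]
    - [[-36.5,-38,0],[0,0,0],91]
    - [[-36.5,-38,0],[0,0,0],91]
    - [[-36.5,-38,0],[0,0,0],91]

```text
time_s: 1.1
tool_pos: [0.4202, 0.3149, 0.3194]
tool_rot: [-180.0, -0.0, 170.7]
force: [0.1, -0.2, 1.4]
finger_gap: 0.0914
grasp_force: 0.0
```

play_rows:
  deltas:
    - [[-36.5,-38,0],[0,0,0],91]
    - [[-36.5,-38,0],[0,0,0],91]
    - [[-36.5,-38,0],[0,0,0],80]
    - [[-36.5,-38,0],[0,0,0],70]
    - [[-36.5,-38,0],[0,0,0],64]
    - [[-36.5,-38,0],[0,0,0],64]
    - [[-36.5,-38,0],[0,0,0],64]
    - [[0,0,0],[0,0,0],64]

```text
time_s: 2.1
tool_pos: [0.6297, 0.0098, 0.3187]
tool_rot: [-180.0, -0.0, 170.5]
force: [-0.6, -0.1, 0.6]
finger_gap: 0.0643
grasp_force: 0.0
```

```bash
python3 - <<'E'
from h import *
c=grab('wrist','wrist1.png'); np.savez('wrist1.npz',w=world(c)); s=monitor.sense(); print(s['time_s'],s['tool_pos'],s['tool_rot'],s['finger_gap'])
from scipy.cluster.hierarchy import fcluster,linkage
w=world(c);P=w[(np.abs(w[...,0]-.6)<.15)&(np.abs(w[...,1]+.05)<.15)]
for lo,hi in((.193,.207),(.172,.192)):
    Q=P[(P[:,2]>lo)&(P[:,2]<hi)]; print(len(Q))
    if len(Q)>4000: Q=Q[::len(Q)//4000]
    l=fcluster(linkage(Q[:,:2]),.005,'distance')
    for k in set(l):
        q=Q[l==k]
        if len(q)>15: print(len(q),q.mean(0).round(4),cv2.minAreaRect((q[:,:2]*1000).astype(np.float32)))
E
```

```text
2.15 [0.62871408 0.01144259 0.31870287] [-1.79996136e+02 -8.36949681e-02  1.70536942e+02] 0.0641689277942944
703
110 [ 0.6611 -0.0088  0.1997] ((661.8548583984375, -8.961641311645508), (4.338008880615234, 21.5736083984375), 80.59453582763672)
122 [ 0.6563 -0.0408  0.1992] ((656.680908203125, -41.09941482543945), (5.032488822937012, 21.345840454101562), 81.20079040527344)
154 [ 0.5851 -0.1273  0.2002] ((585.5033569335938, -129.74725341796875), (18.018259048461914, 10.121652603149414), 17.48184585571289)
166 [ 0.6415 -0.1269  0.1985] ((641.9251708984375, -127.77323150634766), (5.541435718536377, 22.179494857788086), 80.3510971069336)
151 [ 0.6466 -0.0961  0.1988] ((647.14892578125, -97.04203796386719), (5.453454971313477, 21.980728149414062), 81.41175842285156)
623
72 [ 0.6531 -0.0391  0.1823] ((656.29833984375, -38.83405303955078), (21.136484146118164, 4.575050354003906), 3.013043165206909)
42 [ 0.6557 -0.0075  0.1801] ((661.4180297851562, -7.070461750030518), (20.758819580078125, 4.321472644805908), 4.183128356933594)
177 [ 0.5853 -0.1272  0.1823] ((585.0849609375, -129.31484985351562), (17.732131958007812, 9.015270233154297), 20.509721755981445)
147 [ 0.6458 -0.0949  0.182 ] ((647.462158203125, -94.99638366699219), (22.395944595336914, 4.477900981903076), 0.2092643529176712)
185 [ 0.6406 -0.1257  0.1825] ((641.6911010742188, -125.6587905883789), (21.38124656677246, 4.888015270233154), 2.3451156616210938)
```

View pics/wrist1.png

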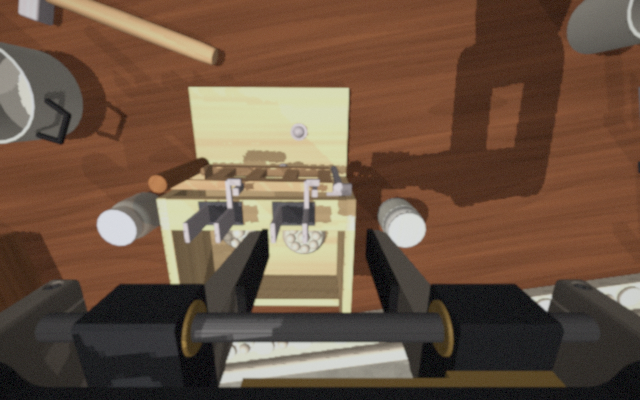

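The wrist view shows the four tabs at about (200,222), (228,222), (282,220) and (310,205), with the post near (180,175). Depth gives catch_a at (0.6583, -0.031), catch_b at (0.6436, -0.118) and the crate yaw as -9.1°.

play_rows:
  deltas:
    - [[-18,-18.5,0],[0,0,-0.4],70]
    - [[-18,-18.5,0],[0,0,0],70]
    - [[0,0,0],[0,0,0],70]
    - [[0,0,26],[0,0,0],70]
    - [[0,0,26],[0,0,0],70]
    - [[0,0,26],[0,0,0],70]
    - [[0,0,26],[0,0,0],70]
    - [[0,0,24],[0,0,0],70]

```text
time_s: 3.15
tool_pos: [0.6577, -0.0286, 0.1907]
tool_rot: [180.0, -0.0, 171.1]
force: [-0.6, 0.1, -0.1]
finger_gap: 0.0695
grasp_force: 0.0
```

play_rows:
  deltas:
    - [[0,0,0],[0,0,0],70]
    - [[0,0,0],[0,0,0],54]
    - [[0,0,0],[0,0,0],46]
    - [[0,0,0],[0,0,0],40]
    - [[0,0,0],[0,0,0],34]
    - [[0,0,0],[0,0,0],28]
    - [[0,0,0],[0,0,0],22]
    - [[0,0,0],[0,0,0],20]

```text
time_s: 4.15
tool_pos: [0.6585, -0.031, 0.1923]
tool_rot: [-179.9, 0.1, 171.0]
force: [-0.5, -2.6, 6.3]
finger_gap: 0.0251
grasp_force: 30.0
```

play_rows:
  deltas:
    - [[0,0,0],[0,0,0],20]
    - [[0,0,0],[0,0,0],20]
    - [[0,0,0],[0,0,0],20]
    - [[0,0,0],[0,0,0],20]
    - [[0,0,0],[0,0,0],20]
    - [[0,0,0],[0,0,0],20]
    - [[0,0,0],[0,0,0],20]
    - [[0,0,0],[0,0,0],20]

```text
time_s: 5.15
tool_pos: [0.6585, -0.031, 0.1923]
tool_rot: [-179.9, 0.1, 171.0]
force: [-1.8, -3.0, 7.4]
finger_gap: 0.0252
grasp_force: 30.0
```

play_rows:
  deltas:
    - [[0,0,0],[0,0,0],70]
    - [[0,0,0],[0,0,0],70]
    - [[0,0,0],[0,0,0],70]
    - [[0,0,0],[0,0,0],70]
    - [[0,0,-25],[0,0,0],70]
    - [[0,0,-30],[0,0,0],70]
    - [[0,-29,0],[0,0,0],70]
    - [[0,-29,0],[0,0,0],70]

```text
time_s: 6.15
tool_pos: [0.6494, -0.0873, 0.247]
tool_rot: [-180.0, 0.0, 171.1]
force: [-0.1, -1.2, -1.2]
finger_gap: 0.0702
grasp_force: 0.0
```

play_rows:
  deltas:
    - [[0,-30,0],[0,0,0],70]
    - [[0,0,0],[0,0,0],70]
    - [[0,0,0],[0,0,0],70]
    - [[0,0,0],[0,0,0],70]
    - [[0,0,0],[0,0,0],70]
    - [[0,0,0],[0,0,0],70]
    - [[0,0,0],[0,0,0],70]
    - [[0,0,0],[0,0,0],70]

```text
time_s: 7.15
tool_pos: [0.6447, -0.1165, 0.2466]
tool_rot: [-180.0, 0.0, 171.1]
force: [-0.2, -0.8, -0.3]
finger_gap: 0.0698
grasp_force: 0.0
```

```bash
python3 - <<'E'
from h import *
s=monitor.sense(); print(s['time_s'],s['tool_pos'],s['tool_rot'],s['finger_gap'])
c=grab('side','side2.png'); w=world(c); cv2.imwrite('pics/side2c.png',cv2.resize(c['image'][120:260,210:370,::-1],None,fx=4,fy=4))
from scipy.cluster.hierarchy import fcluster,linkage
P=w[(np.abs(w[...,0]-.63)<.06)&(np.abs(w[...,1]+.06)<.1)]
Q=P[(P[:,2]>.17)&(P[:,2]<.203)]
l=fcluster(linkage(Q[:,:2]),.006,'distance')
for k in set(l):
    q=Q[l==k]
    if len(q)>15: print(len(q),q.mean(0).round(4),q.min(0).round(3),q.max(0).round(3))
E
```

```text
7.15 [ 0.64467255 -0.11649796  0.24660166] [-1.79999384e+02  1.85932448e-03  1.71084418e+02] 0.06980850290296314
75 [ 0.6601 -0.0176  0.1862] [ 0.65  -0.022  0.17 ] [ 0.672 -0.013  0.2  ]
47 [ 0.6549 -0.0387  0.1897] [ 0.646 -0.044  0.171] [ 0.667 -0.034  0.2  ]
59 [ 0.5867 -0.1262  0.1874] [ 0.579 -0.132  0.17 ] [ 0.595 -0.122  0.203]
65 [ 0.6473 -0.0945  0.186 ] [ 0.637 -0.098  0.171] [ 0.658 -0.088  0.199]
44 [ 0.6384 -0.1251  0.1863] [ 0.631 -0.13   0.17 ] [ 0.653 -0.121  0.199]
```

View pics/side2c.png

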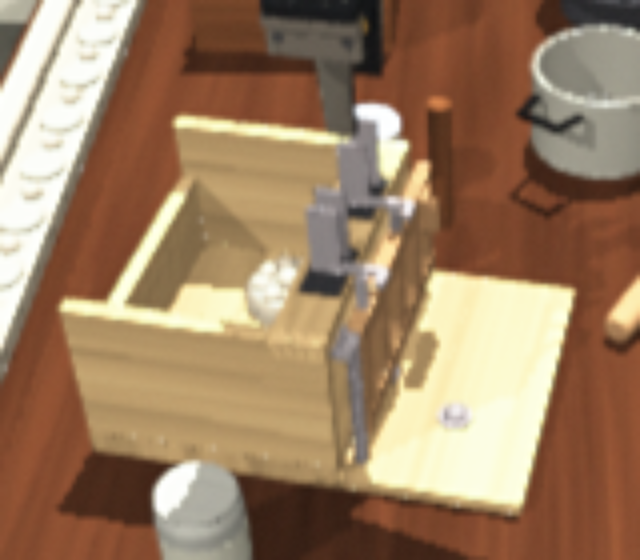

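Crop: the catch-A tabs at (325,240) are now close together, and B at (360,175) is still open. In depth, A's movable tab has moved about 11 mm. Next I squeeze B.

play_rows:
  deltas:
    - [[0,-1.5,19],[0,0,0],70]
    - [[0,0,19],[0,0,0],70]
    - [[0,0,18],[0,0,0],70]
    - [[0,0,0],[0,0,0],60]
    - [[0,0,0],[0,0,0],54]
    - [[0,0,0],[0,0,0],48]
    - [[0,0,0],[0,0,0],42]
    - [[0,0,0],[0,0,0],34]

```text
time_s: 8.2
tool_pos: [0.645, -0.1175, 0.1913]
tool_rot: [179.9, 0.1, 171.1]
force: [0.9, 4.3, 3.2]
finger_gap: 0.035
grasp_force: 2.1
```

play_rows:
  deltas:
    - [[0,0,0],[0,0,0],28]
    - [[0,0,0],[0,0,0],22]
    - [[0,0,0],[0,0,0],20]
    - [[0,0,0],[0,0,0],20]
    - [[0,0,0],[0,0,0],20]
    - [[0,0,0],[0,0,0],20]
    - [[0,0,0],[0,0,0],20]
    - [[0,0,0],[0,0,0],20]

```text
time_s: 9.2
tool_pos: [0.6448, -0.118, 0.1911]
tool_rot: [180.0, 0.1, 171.0]
force: [1.2, 4.0, 5.6]
finger_gap: 0.0252
grasp_force: 30.0
```

play_rows:
  deltas:
    - [[0,0,0],[0,0,0],60]
    - [[0,0,0],[0,0,0],60]
    - [[0,0,0],[0,0,0],60]
    - [[0,0,0],[0,0,0],60]
    - [[0,0,-30],[0,0,0],60]
    - [[0,0,-40],[0,0,0],60]
    - [[0,0,0],[0,0,0],60]
    - [[0,0,0],[0,0,0],60]

```text
time_s: 10.2
tool_pos: [0.644, -0.118, 0.26]
tool_rot: [-180.0, -0.0, 171.1]
force: [0.0, -0.9, 0.8]
finger_gap: 0.0599
grasp_force: 0.0
```

```bash
python3 - <<'E'
from h import *
s=monitor.sense(); print(s['time_s'],s['tool_pos'],s['tool_rot'],s['finger_gap'])
from scipy.cluster.hierarchy import fcluster,linkage
from scipy.optimize import least_squares
a=np.radians(-9.1); xh=np.array([np.cos(a),np.sin(a)]); yh=np.array([-xh[1],xh[0]]); A=np.array([.6583,-.031]); O=A-.023*xh
tops=np.load('top1.npz')['w']
for n in('side','wrist','top0'):
    w=tops if n=='top0' else world(grab(n,n+'3.png'))
    P=w[(np.abs(w[...,0]-.62)<.12)&(np.abs(w[...,1]+.06)<.16)]
    C=np.c_[(P[:,:2]-O)@xh,(P[:,:2]-O)@yh,P[:,2]]
    Q=P[(P[:,2]>.168)&(P[:,2]<.206)]
    l=fcluster(linkage(Q[:,:2]),.006,'distance')
    print(n)
    for k in set(l):
        q=Q[l==k]
        if len(q)>15:
            print(len(q),q.mean(0).round(4))
            if abs(q[:,0].mean()-.587)<.012 and abs(q[:,1].mean()+.13)<.015:
                r=least_squares(lambda p:np.hypot(*(q[:,:2]-p).T)-.009,[.588,-.133],loss='soft_l1',f_scale=.001); print('post',r.x.round(4),'crate',((r.x-O)@xh).round(4),((r.x-O)@yh).round(4))
    # gate top band z .125-.137 in front of opening
    G=C[(C[:,2]>.126)&(C[:,2]<.138)&(C[:,0]<.0)&(C[:,0]>-.06)]
    for y0 in np.arange(-.16,.1,.02):
        g=G[np.abs(G[:,1]-y0)<.01]
        if len(g)>3: print(' y%.2f n%d x %.4f..%.4f'%(y0,len(g),*np.percentile(g[:,0],[5,95])),end=';')
    print(); F=C[(C[:,2]>.145)&(C[:,2]<.165)&(C[:,0]<0)]; 
    W=C[(C[:,2]>.134)&(C[:,2]<.146)&(C[:,0]>.005)&(C[:,0]<.04)]; print('header y',np.percentile(W[:,1],[1,99]) if len(W) else 0)
E
```

```text
10.2 [ 0.64403877 -0.11802105  0.25997943] [-1.79994468e+02 -3.68487088e-02  1.71082147e+02] 0.059864343398989384
side
76 [ 0.6599 -0.0181  0.1852]
47 [ 0.6549 -0.0388  0.1895]
62 [ 0.5866 -0.1264  0.187 ]
post [ 0.5871 -0.1336] crate -0.0311 -0.1125
72 [ 0.6457 -0.1046  0.1845]
43 [ 0.6402 -0.1249  0.1902]
 y-0.14 n7 x -0.0151..-0.0080; y-0.12 n20 x -0.0229..-0.0077; y-0.10 n32 x -0.0372..-0.0094; y-0.08 n5 x -0.0166..-0.0081; y-0.06 n15 x -0.0165..-0.0052; y-0.04 n19 x -0.0155..-0.0051; y-0.02 n22 x -0.0156..-0.0051; y-0.00 n6 x -0.0127..-0.0052; y0.02 n12 x -0.0143..-0.0071; y0.04 n24 x -0.0128..-0.0025; y0.06 n28 x -0.0124..-0.0010; y0.08 n9 x -0.0100..-0.0009;
header y [-0.15329593  0.08225952]
wrist
544 [ 0.6553 -0.0428  0.1893]
635 [ 0.6592 -0.0223  0.1888]
142 [ 0.5822 -0.1287  0.1886]
post [ 0.5871 -0.1343] crate -0.0309 -0.1133
274 [ 0.6393 -0.1274  0.194 ]
270 [ 0.6427 -0.1074  0.1942]
 y-0.14 n150 x -0.0178..-0.0070; y-0.12 n109 x -0.0395..-0.0059; y-0.10 n378 x -0.0296..-0.0060; y-0.08 n170 x -0.0165..-0.0052; y-0.06 n144 x -0.0158..-0.0045; y-0.04 n270 x -0.0153..-0.0043; y-0.02 n284 x -0.0148..-0.0035; y-0.00 n281 x -0.0142..-0.0033; y0.02 n133 x -0.0139..-0.0024; y0.04 n117 x -0.0132..-0.0033; y0.06 n196 x -0.0115..-0.0007; y0.08 n66 x -0.0094..-0.0007;
header y [-0.15678581  0.07849213]
top0
16 [ 0.6502 -0.0968  0.1955]
18 [ 0.6424 -0.1273  0.1929]
 y-0.14 n12 x -0.0152..-0.0056; y-0.12 n22 x -0.0138..-0.0033; y-0.10 n30 x -0.0287..-0.0037; y-0.08 n22 x -0.0137..-0.0029; y-0.06 n9 x -0.0103..-0.0016; y-0.04 n22 x -0.0124..-0.0017; y-0.02 n24 x -0.0119..-0.0008; y-0.00 n19 x -0.0116..-0.0017; y0.02 n14 x -0.0114..-0.0014; y0.04 n12 x -0.0096..-0.0009; y0.06 n17 x -0.0087..-0.0004; y0.08 n5 x -0.0065..-0.0012;
header y [-0.15650346  0.07889223]
```

View pics/wrist3.png

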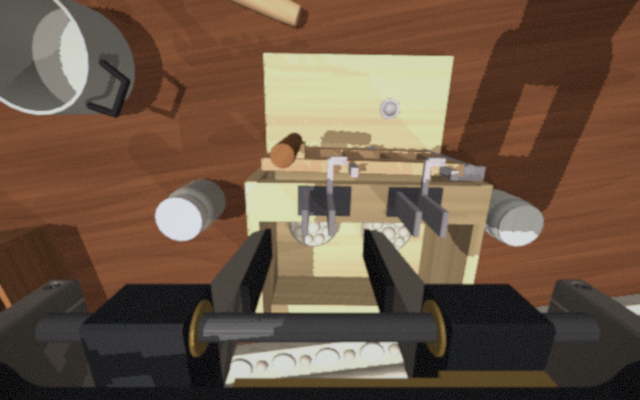

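The wrist view shows the post top at (285,152) and both catches closed up (A tabs at (408,212) and (432,215), B at (306,215) and (332,210)). Depth puts the post at (0.587, -0.134).

play_rows:
  deltas:
    - [[27,-12.5,0],[0,0,0],50]
    - [[27,-12,0],[0,0,0],50]
    - [[0,0,0],[0,0,0],50]
    - [[0,0,22],[0,0,0],50]
    - [[0,0,22],[0,0,0],50]
    - [[0,0,22],[0,0,0],50]
    - [[0,0,0],[0,0,0],40]
    - [[0,0,0],[0,0,0],30]

```text
time_s: 11.3
tool_pos: [0.588, -0.1338, 0.1949]
tool_rot: [180.0, 0.0, 171.1]
force: [-0.1, -0.8, 0.3]
finger_gap: 0.0323
grasp_force: 0.0
```

play_rows:
  deltas:
    - [[0,0,0],[0,0,0],24]
    - [[0,0,0],[0,0,0],20]
    - [[0,0,0],[0,0,0],14]
    - [[0,0,0],[0,0,0],10]
    - [[0,0,0],[0,0,0],10]
    - [[0,0,0],[0,0,0],10]
    - [[0,0,0],[0,0,0],10]
    - [[0,0,0],[0,0,0],10]

```text
time_s: 12.3
tool_pos: [0.5878, -0.1338, 0.1952]
tool_rot: [180.0, 0.1, 171.1]
force: [0.1, 1.8, 5.8]
finger_gap: 0.0176
grasp_force: 30.0
```

Post gripped (17.6 mm). I'll swing about 20° first and check the forces.

play_rows:
  deltas:
    - [[10,1.8,0],[0,0,0],10]
    - [[10,2.2,0],[0,0,0],10]
    - [[9.9,2.6,0],[0,0,0],10]
    - [[9.6,3.4,0],[0,0,0],10]
    - [[9.5,3.9,0],[0,0,0],10]
    - [[9.3,4.5,0],[0,0,0],10]
    - [[0,0,0],[0,0,0],10]
    - [[0,0,0],[0,0,0],10]

```text
time_s: 13.3
tool_pos: [0.5324, -0.1068, 0.1951]
tool_rot: [-180.0, 0.1, 171.1]
force: [1.0, -0.8, 6.0]
finger_gap: 0.0173
grasp_force: 30.0
```

```bash
cat > fit.py <<'E'
from h import *
s=monitor.sense(); print(s['time_s'],s['tool_pos'],s['tool_rot'],s['finger_gap'],s['force'])
t=s['tool_pos'][:2]
a=np.radians(-9.1); xh=np.array([np.cos(a),np.sin(a)]); yh=np.array([-xh[1],xh[0]]); O=np.array([.6583,-.031])-.023*xh
tc=np.array([(t-O)@xh,(t-O)@yh]); print('post crate',tc.round(4))
for n in('side','top'):
    w=world(grab(n,n+'_%.1f.png'%s['time_s'])); P=w.reshape(-1,3)
    C=np.c_[(P[:,:2]-O)@xh,(P[:,:2]-O)@yh,P[:,2]]
    G=C[(C[:,2]>.124)&(C[:,2]<.139)&(C[:,0]<-.02)&(C[:,0]>-.24)&(C[:,1]>-.16)&(C[:,1]<.14)]
    if len(G)<20: print(n,len(G)); continue
    m=cv2.fitLine(G[:,:2].astype(np.float32),cv2.DIST_HUBER,0,.01,.01).ravel()
    d=m[:2]; nn=np.array([-d[1],d[0]]); print(n,len(G),'line dir',d,'pt',m[2:],'post offset',(tc-m[2:])@nn, 'angle deg',np.degrees(np.arctan2(-d[0],-d[1])), 'along range',np.percentile((G[:,:2]-tc)@d,[2,98]))
E
python3 fit.py
```

```text
13.3 [ 0.53236031 -0.1068251   0.19505206] [-1.79962431e+02  5.50716085e-02  1.71089741e+02] 0.017250043464196705 [ 1.02346069 -0.8462576   6.02690357]
post crate [-0.0894 -0.0948]
side 239 line dir [0.3589058 0.9333738] pt [-0.05492654 -0.05117501] post offset 0.016488016950300926 angle deg -158.967 along range [-0.00885654  0.14914356]
top 83 line dir [0.3197088  0.94751585] pt [-0.03107039 -0.00752219] post offset 0.027332441239735394 angle deg -161.35469 along range [0.06222844 0.13921086]
```

Radial force is small, so the arc is right. On through the detent, up to about 60°.

play_rows:
  deltas:
    - [[13.4,7.3,0],[0,0,0],10]
    - [[12.7,8.6,0],[0,0,0],10]
    - [[12,9.6,0],[0,0,0],10]
    - [[11.1,10.7,0],[0,0,0],10]
    - [[10,11.6,0],[0,0,0],10]
    - [[9.1,12.4,0],[0,0,0],10]
    - [[7.9,13.2,0],[0,0,0],10]
    - [[6.8,13.7,0],[0,0,0],10]

```text
time_s: 14.4
tool_pos: [0.4625, -0.0081, 0.1948]
tool_rot: [-179.9, -0.1, 171.1]
force: [-0.1, -4.0, 7.2]
finger_gap: 0.0173
grasp_force: 30.0
```

```bash
python3 fit.py
```

```text
14.4 [ 0.46254284 -0.0080937   0.19475988] [-1.79904177e+02 -6.73455924e-02  1.71073801e+02] 0.01732597491954758 [-0.1001015  -3.9548285   7.16444166]
post crate [-0.1739 -0.0083]
side 335 line dir [0.8710388 0.4912142] pt [-0.0973906  0.0155941] post offset 0.016740656973317166 angle deg -119.42042 along range [-0.01605849  0.1632654 ]
top 119 line dir [0.86847585 0.49573147] pt [-0.07819773  0.01950563] post offset 0.023265133460940644 angle deg -119.717995 along range [0.04548407 0.16122083]
```

play_rows:
  deltas:
    - [[5.6,14.3,0],[0,0,0],10]
    - [[4.3,14.8,0],[0,0,0],10]
    - [[3,15,0],[0,0,0],10]
    - [[1.6,15.3,0],[0,0,0],10]
    - [[0.3,10,0],[0,0,0],10]
    - [[-0.1,8.5,0],[0,0,0],10]
    - [[0,0,0],[0,0,0],10]
    - [[0,0,0],[0,0,0],10]

```text
time_s: 15.5
tool_pos: [0.46, 0.071, 0.1943]
tool_rot: [-179.9, -0.1, 171.1]
force: [-2.7, -0.8, 7.0]
finger_gap: 0.0177
grasp_force: 30.0
```

play_rows:
  deltas:
    - [[0,0,0],[0,0,0],10]
    - [[0,0,0],[0,0,0],10]
    - [[0,0,0],[0,0,0],10]
    - [[0,0,0],[0,0,0],10]
    - [[0,0,0],[0,0,0],10]
    - [[0,0,0],[0,0,0],10]
    - [[0,0,0],[0,0,0],10]
    - [[0,0,0],[0,0,0],10]

```text
time_s: 16.5
tool_pos: [0.46, 0.0709, 0.1943]
tool_rot: [-179.9, -0.1, 171.1]
force: [-2.2, -2.5, 6.3]
finger_gap: 0.0169
grasp_force: 30.0
```

```bash
python3 fit.py; ls pics; cp $(ls -t pics/side_*|head -1) pics/sideF.png
```

```text
16.5 [0.45999066 0.07089186 0.19431692] [-1.79913545e+02 -1.23310249e-01  1.71090323e+02] 0.016932388773844356 [-2.24419207 -2.53583004  6.26692384]
post crate [-0.1889  0.0692]
side 381 line dir [0.9992254  0.03935242] pt [-0.13171121  0.05919454] post offset 0.012294521909575806 angle deg -92.2553 along range [-0.01841739  0.16481182]
top 107 line dir [0.9982137  0.05974454] pt [-0.07269432  0.05626173] post offset 0.019904645271151506 angle deg -93.42515 along range [0.06257251 0.16658162]
crop1.png
side1.png
side2.png
side2c.png
side3.png
side_13.3.png
side_14.4.png
side_16.5.png
top1.png
top_13.3.png
top_14.4.png
top_16.5.png
wrist1.png
wrist3.png
```

View pics/sideF.png

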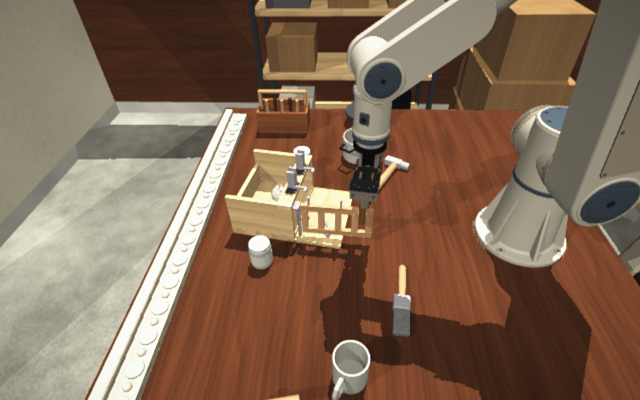

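The picture shows the gate standing square to the crate, running from (300,215) to (370,215), with the post held in the gripper at (368,205). Both catches at (295,170) are closed up and the bystanders haven't moved. The gate angle is about 1.5 rad.

```bash
python3 -c "
from cell import job
print(job.sign_off())"
```

```text
the job is handed in; nothing more can be done
None
```

I squeezed both catches home, hinge side first, then swung the gate out past the detent; the gripper is holding it still at about 1.5 rad, and the job is handed in at about 16.6 s, with no verdict returned.

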